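Push the long pin out of a bookbinder's press bar into a catch tray

ROBOT

A 6-joint arm with a two-finger parallel gripper is mounted at the origin on the work surface. World frame = base frame: x ahead of the robot, y to its left, z up, the work surface at z = 0. Lengths are in mm, angles in rad, forces in N, time in s.
With the tool pointing down it reaches from about 325 to 875 mm from the base axis. Payload 4.4 kg.
Tool frame: the origin (TCP) lies on the centre line of the jaws, within the pads' length; the fingertips stand ahead of it and the grasp point (between the pads) lies 6 mm ahead of it (ctrl.tcp_to_tips is the z of the fingertips in the tool frame, in mm); z points along the fingers, y is the direction in which the jaws open and shut (so a half turn about z gives the same grasp; the last joint's range is limited). The gripper opens to 85 mm and grips with 20 to 120 N. Pads are 22 mm wide; open, the fingers measure 114 mm over their backs; the gripper's body (76 mm by 85 mm) begins 54 mm behind the grasp point. The pads swing forward as they close: fully open they stand 13 mm farther back than shut.
Start: joints at [-1.383, 0.207, 1.542, -0, 1.393, -0.15], TCP at [191.092, -542.32, 256.282] pointing down, gripper open.
Joint ranges: [-2.73, 2.73], [-0.86, 2.22], [0.23, 2.46], [-1.11, 4.25], [0.08, 2.63], [-2.82, 2.82]. Speed limits (rad/s): [2.79, 2.79, 3.14, 3.14, 3.14, 3.14].

INTERFACE

Orientations are given as a 3x3 rotation matrix whose columns are the frame's x, y, z axes.
In Python, from plant import ctrl, sensors, optics gives the robot as it stands. Calls block until the motion is done:
- ctrl.move_ptp(position, orientation): joint-space move of the TCP to a pose.
- ctrl.move_l(position, rot=None, vel=150, threshold=None): straight line of the TCP; rot=None keeps the orientation; vel is the mean speed in mm/s. With threshold (N) it stops when the force on the tool has changed by that much, and returns True; else False.
- ctrl.set_joints(angles): joint-space move.
- ctrl.gripper_to(opening, force=None): finger opening in mm; force is the grip in N (None keeps the last); returns when the fingers have stopped.
- ctrl.hold(seconds).
- ctrl.solve_ik(position, orientation): joint angles nearest the present ones, or None.
- sensors.read_state(): the state.
- optics.grab_frame(name): name is "scene" or "top" or "wrist"; returns (picture, depth): 400x640x3 uint8, red, green, blue; 400x640 float32, mm along the optical axis (not along the pixel's ray), 0 where there is no reading.
- optics.camera_params(name): a dict with "mtx" (3x3 intrinsics, pixels), "k1" (the pictures are not rectified: a ray, as slopes to the right and down, at radius r is drawn at 1 + k1 r^2 times it, then the intrinsics apply), "R" (3x3) and "t" (3): a world point X has camera coordinates R X + t; the wrist camera has in their place "T_tool_cam" (4x4, takes a point from camera to tool coordinates, whose origin is the TCP and whose axes are the flange's). Camera axes: x right, y down, z forward; pixel columns grow to the right and rows downward; lengths in mm; the calibration is good to about 2 mm. A picture is of the moment at which its call begins: read the wrist's pose just before it. camera_params takes no time and is no camera call.
A pose or a line that the arm cannot do raises ctrl.MotionError and nothing moves.
- ctrl.finish_job(): hands the job in, once; it reports no verdict.
The state is a dict: "t": time; "q": joint angles; "qvel": joint speeds; "tau": joint torques, N m; "eef_pos": TCP position; "eef_rot": TCP orientation; "force": force on the tool from outside, world axes, zero at the start; "wrist_torque": the same for the moment, N m; "grip_width": finger opening in mm.
Only numpy, scipy, OpenCV 4.12 (cv2) and the standard library are available. Lean on these libraries where they do the work, as an engineer would, in place of code of your own. Each camera call takes 0.05 s, during which the arm holds its last target.

TASK

The long steel pin in the wooden press bar has to come out; the short one stays in. Slide the catch tray under the bar so that its pan is centred beneath the long pin, then take the punch and push the pin down through its hole so that it drops into the tray (do not push it with your fingers). Finally stand the punch upright on the table again, leaving the pin in the tray.

Things in the scene. Friction and masses are not known exactly. Their poses are not given: they have to be found in the camera images.
- bar: press bar: fixed light-wood beam, 290 long (its x) x 60 wide (its y) x 24 mm thick, on two end legs; open underneath from both long sides. Origin on the table below its middle; beam underside 95 mm and top 119 mm above the table; the legs' feet leave a free gap of 242 mm along its x (121 mm each way from the middle) and are 100 mm long along its y. Two vertical through-holes 22 mm wide at x = -45 and +45 mm, one pin in each (either way round). z up
- pin_long_mid (a point): long plain steel pin, 14 mm diameter, 72 mm long, upright in one hole of the bar, standing 36 mm proud of the bar's top and 12 mm below its underside; point at its centre (36 mm below its top), z along the pin. A 20 mm wide swell inside the hole rests on sprung balls: pushing it down takes about 5 to 10 N for the first 6 mm, and after 8 to 14 mm of travel the pin falls free (push 20 to 30 mm to be sure). Weighs about 60 g
- pin_short_mid (a point): short plain steel pin, same but 48 mm long, in the other hole, only 12 mm proud of the bar's top; point at its centre. To be left in place
- tray_pan (a point): catch tray of plywood: open square pan, outside 100 x 100 mm, inside 92 x 92 mm, 40 mm high. Point at the centre of the pan's inner floor, 5 mm above the table. Its -y axis points along the tray's arm to the handle. Loose, about 0.3 kg; it can be slid on the table by its handle
- tray_handle (a point): upright wooden handle block of the tray, 18 mm wide (tray x) x 30 mm (tray y), top 82 mm above the table, 130 mm from the pan's centre along the tray's -y. Point on its axis 55 mm above the table; same axes as tray_pan
- punch_mid (a point): dark steel punch, 76 mm tall, standing upright on its flat 24 mm wide nose on the table; shaft 19 mm diameter from 19 to 62 mm above the nose, 25 mm wide head on top. Point at its centre (38 mm above the nose face), z along it. About 0.18 kg
Things that resemble listed ones, but are neither listed nor needed, are in the scene too. What is meant by the part that bears punch_mid is not orange, and is the smaller of those in its own colour.

How it is judged:
By the outcome, as a careful person would: the job done as asked, in the order asked, and still so for the second after the job is handed in, with the robot touching nothing.
It also fails if it takes over 64 s, if anything falls off the work surface, if the arm or the gripper's body presses on something with over 40 N, if the wrist force passes 120 N, or if a joint passes its speed limit or range.

## Working session

There is one attempt and no reset: what is moved stays moved. The work goes in short steps, each a Python script; the robot and the scene stay as the last script left them, time stands still between calls to the robot, and variables do not carry over. Pictures are saved under pics/ and viewed, and the job is handed in when it is done.

```bash
ls; mkdir -p pics; cat > h.py <<'E'
import numpy as np, cv2
from plant import ctrl, sensors, optics
def save(name,img,crop=None,s=1):
    if crop: x0,y0,x1,y1=crop; img=img[y0:y1,x0:x1]
    if s!=1: img=cv2.resize(img,None,fx=s,fy=s,interpolation=cv2.INTER_CUBIC)
    cv2.imwrite('pics/'+name,cv2.cvtColor(img,cv2.COLOR_RGB2BGR))
def cam(name,st=None):
    p=optics.camera_params(name)
    if name=='wrist':
        T=np.array(p['T_tool_cam']); st=st or sensors.read_state()
        Rw=np.array(st['eef_rot'])@T[:3,:3]; c=np.array(st['eef_rot'])@T[:3,3]+np.array(st['eef_pos'])
    else:
        R=np.array(p['R']); Rw=R.T; c=-R.T@np.array(p['t'])
    return np.array(p['mtx']),p['k1'],Rw,c
def ray(C,u,v):
    K,k1,Rw,c=C
    d=cv2.undistortPoints(np.array([[[u,v]]],float),K,np.array([k1,0,0,0.])).ravel()
    return np.array([d[0],d[1],1.])
def atz(C,u,v,z):
    d=C[2]@ray(C,u,v); return C[3]+d*(z-C[3][2])/d[2]
def atd(C,u,v,dep): return C[3]+C[2]@(ray(C,u,v)*dep)
E
python3 - <<'E'
from h import *
for n in ('scene','top','wrist'):
    a,d=optics.grab_frame(n); save(n+'0.png',a); np.savez('f_'+n,a=a,d=d); print(n,optics.camera_params(n))
s=sensors.read_state(); print(s['t'],ctrl.tcp_to_tips,s['grip_width'],s['eef_rot'])
E
```

```text
pics
scene {'mtx': array([[383.42226734,   0.        , 320.65888417],
       [  0.        , 383.42226734, 195.94946691],
       [  0.        ,   0.        ,   1.        ]]), 'k1': -0.07040703137479196, 'R': array([[-0.83086906,  0.55641965, -0.00733257],
       [ 0.40460072,  0.59501519, -0.69444595],
       [-0.38204038, -0.57996042, -0.71950751]]), 't': array([ 418.88120764, -188.30420562, 1086.65700958])}
top {'mtx': array([[430.40568045,   0.        , 316.34730736],
       [  0.        , 430.40568045, 196.79579434],
       [  0.        ,   0.        ,   1.        ]]), 'k1': -0.037392612735248756, 'R': array([[ 0.01975988, -0.99953083, -0.02340229],
       [-0.98128355, -0.01490401, -0.1919908 ],
       [ 0.19155193,  0.02675799, -0.98111766]]), 't': array([  33.5733568 ,  557.4007248 , 1021.27213891])}
wrist {'mtx': array([[342.46963307,   0.        , 326.18845838],
       [  0.        , 342.46963307, 193.18464534],
       [  0.        ,   0.        ,   1.        ]]), 'k1': 0.007135216095983349, 'T_tool_cam': array([[-1.60055227e-03, -9.65697602e-01, -2.59664360e-01,
         6.59919202e+01],
       [ 9.99998251e-01, -1.29449951e-03, -1.34964382e-03,
         4.83686853e-01],
       [ 9.67212411e-04, -2.59666067e-01,  9.65697985e-01,
        -1.16725849e+02],
       [ 0.00000000e+00,  0.00000000e+00,  0.00000000e+00,
         1.00000000e+00]])}
0.15 25.0 85.10369217290915 [[ 9.43165855e-01  3.32322199e-01 -3.54544837e-04]
 [ 3.32322279e-01 -9.43164149e-01  1.81396504e-03]
 [ 2.68426870e-04 -1.82869304e-03 -9.99998292e-01]]
```

```bash
ls pics
```

```text
scene0.png
top0.png
wrist0.png
```

View pics/scene0.png

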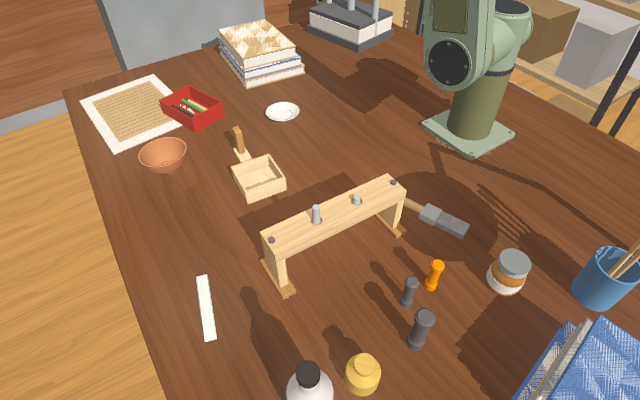

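View pics/top0.png

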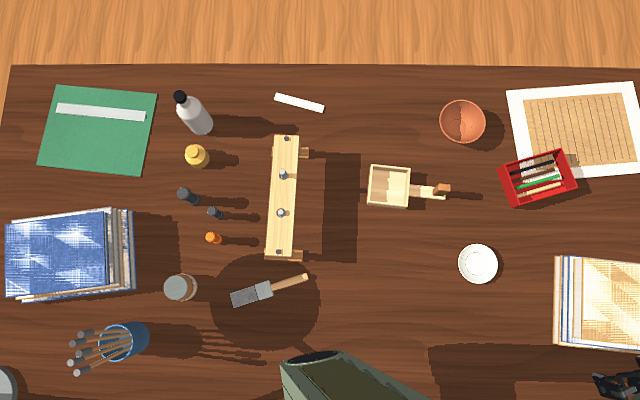

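View pics/wrist0.png

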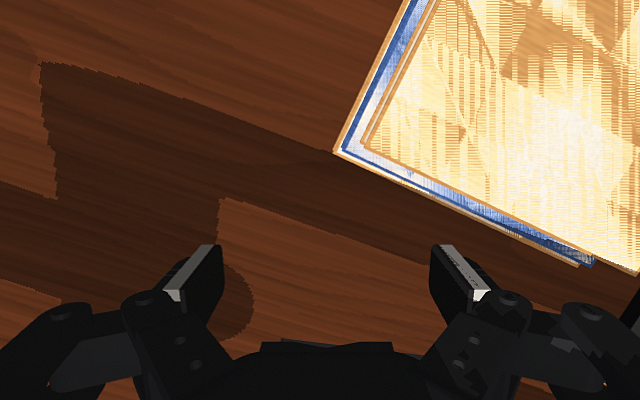

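The scene and top views show three things that could be the punch:
- large dark at scene (421,330) / top (187,194)
- small dark at scene (409,291) / top (214,211)
- orange at scene (434,275) / top (212,238)

I choose the small dark one. The long pin is the taller of the two, at scene (316,214) / top (283,174); the short pin is at (357,200) / (281,212). I'll check close crops.

```bash
python3 - <<'E'
from h import *
a=np.load('f_top.npz')['a']; save('c1.png',a,(165,175,265,250),8)
save('c2.png',a,(250,125,350,275),4); save('c3.png',a,(355,150,465,220),7)
b=np.load('f_scene.npz')['a']; save('c4.png',b,(385,250,455,360),5); save('c5.png',b,(215,115,415,305),4)
E
```

```text
(no output)
```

View pics/c1.png

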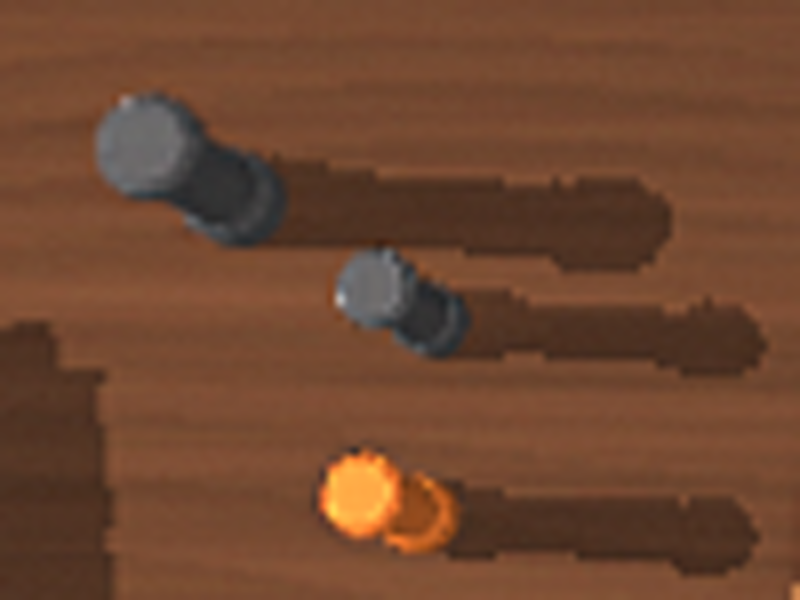

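View pics/c2.png

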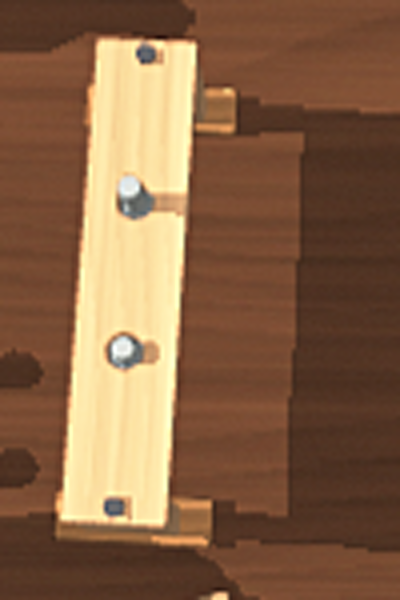

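View pics/c3.png

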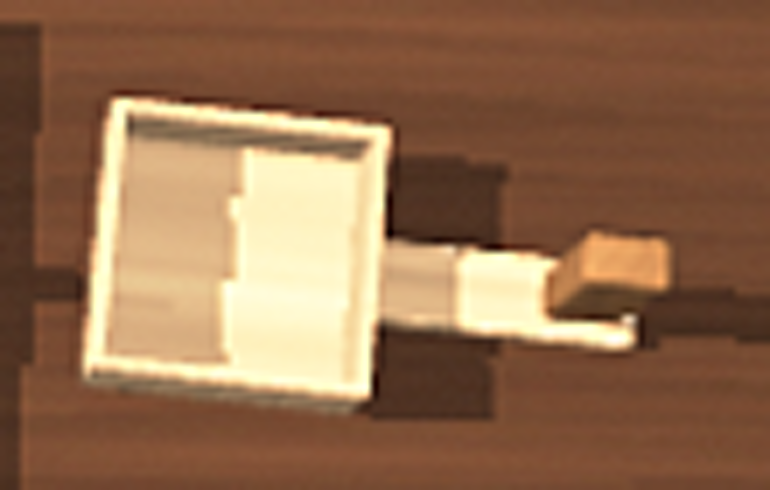

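View pics/c4.png

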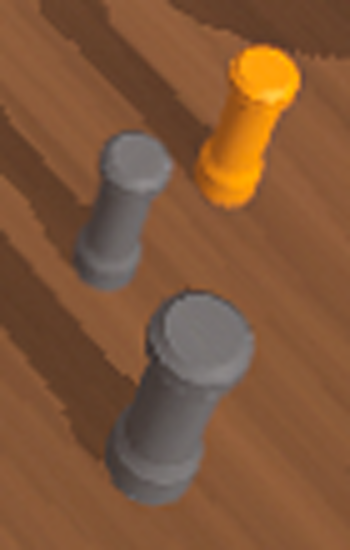

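View pics/c5.png

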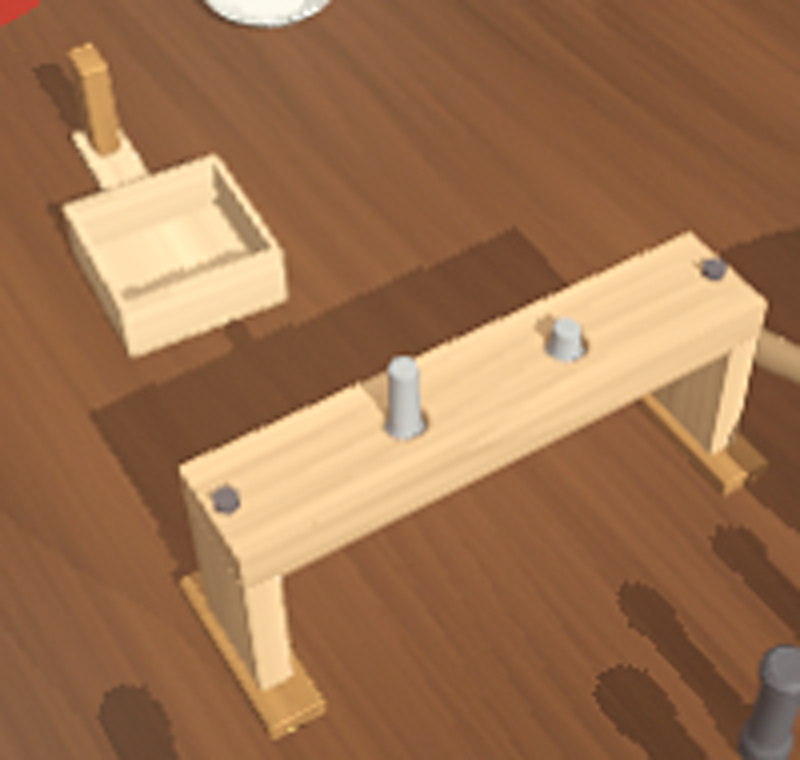

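The crops confirm three upright punch-like parts in c1 and c4. The small dark one has its head at top (211.6,211). In c5 the tall pin is at (404,365) and the stub at (567,326). Now I'll compute positions from both cameras.

```bash
python3 - <<'E'
from h import *
T=cam('top');S=cam('scene')
def p(C,x,y,x0,y0,s,z): return np.round(atz(C,x0+(x+.5)/s-.5,y0+(y+.5)/s-.5,z)[:2],1)
print('punch head',p(T,373,286,165,175,8,76),p(S,137,163,385,250,5,76))
print('long',p(T,129,185,250,125,4,155),p(S,404,365,215,115,4,155))
print('short',p(T,123,346,250,125,4,131),p(S,567,327,215,115,4,131))
for c in ((97,38),(198,40),(167,527),(60,518)): print('bar T',p(T,*c,250,125,4,119))
for c in ((183,470),(245,582),(765,303),(692,233)): print('bar S',p(S,*c,215,115,4,119))
for c in ((112,98),(392,127),(370,400),(85,377)): print('tray T',p(T,*c,355,150,7,40))
for c in ((65,208),(215,155),(285,255),(130,316)): print('tray S',p(S,*c,215,115,4,40))
for c in ((590,234),(668,238),(668,290),(587,287)): print('hnd T',p(T,*c,355,150,7,82))
print('hnd S',p(S,88,51,215,115,4,82))
E
```

```text
punch head [514.8 300.1] [517.1 304.2]
long [596.4 120.8] [595.2 122.1]
short [506.8 123.6] [506.3 126.5]
bar T [697.3 147.6]
bar T [696.7  86.3]
bar T [404.3  96. ]
bar T [408.2 157.7]
bar S [694.1  91.9]
bar S [700.5 159.8]
bar S [407.9 159.5]
bar S [404.3 100.5]
tray T [648.5 -93.8]
tray T [ 639.  -195.9]
tray T [ 537.6 -185.8]
tray T [544.4 -83.6]
tray S [ 638.1 -190.1]
tray S [ 539.1 -182.5]
tray S [548.7 -78.9]
tray S [646.  -84.9]
hnd T [ 590.2 -255.8]
hnd T [ 589.2 -282.9]
hnd T [ 570.6 -282.1]
hnd T [ 571.3 -254. ]
hnd S [ 577.2 -272. ]
```

```bash
python3 - <<'E'
from h import *
T=cam('top');S=cam('scene')
def p(C,x,y,x0,y0,s,z): return np.round(atz(C,x0+(x+.5)/s-.5,y0+(y+.5)/s-.5,z)[:2],1)
for z in (76,100,114): print('big',z,p(T,147,143,165,175,8,z),p(S,205,335,385,250,5,z))
print('big base',p(T,240,205,165,175,8,4),p(S,150,475,385,250,5,5))
print('small base',p(T,432,320,165,175,8,8),p(S,107,270,385,250,5,8))
for z in (60,76): print('orange',z,p(T,361,493,165,175,8,z),p(S,266,73,385,250,5,z))
for pos,yaw in (((580,-268,66),.09),((592,-8,66),.04),((514,302,48),0),((596,121,200),0)):
  for k in (0,np.pi/2,-np.pi/2,np.pi):
    a=yaw+k;R=np.array([[np.cos(a),np.sin(a),0],[np.sin(a),-np.cos(a),0],[0,0,-1]]); q=ctrl.solve_ik(pos,R); print(pos,k,None if q is None else np.round(q,2))
E
```

```text
big 76 [558.5 373.9] [542.9 364.4]
big 100 [553.7 365.6] [555.2 370.4]
big 114 [550.9 360.7] [562.4 373.9]
big base [552.6 366.1] [559.1 373.9]
small base [514.7 298.7] [519.8 307.6]
orange 60 [452.8 304. ] [442.4 297.5]
orange 76 [451.3 299.5] [453.1 303.2]
(580, -268, 66) 0 [-0.57  0.54  1.51 -0.    1.09  0.91]
(580, -268, 66) 1.5707963267948966 [-0.57  0.54  1.51 -0.    1.09 -0.66]
(580, -268, 66) -1.5707963267948966 [-0.57  0.54  1.51 -0.    1.09  2.48]
(580, -268, 66) 3.141592653589793 [-0.57  0.54  1.51 -0.    1.09 -2.23]
(592, -8, 66) 0 [-0.16  0.46  1.64 -0.    1.04  1.37]
(592, -8, 66) 1.5707963267948966 [-0.16  0.46  1.64 -0.    1.04 -0.2 ]
(592, -8, 66) -1.5707963267948966 None
(592, -8, 66) 3.141592653589793 [-0.16  0.46  1.64 -0.    1.04 -1.77]
(514, 302, 48) 0 [ 0.39  0.49  1.63 -0.    1.01  1.96]
(514, 302, 48) 1.5707963267948966 [ 0.39  0.49  1.63 -0.    1.01  0.39]
(514, 302, 48) -1.5707963267948966 [ 0.39  0.49  1.63 -0.    1.01 -2.76]
(514, 302, 48) 3.141592653589793 [ 0.39  0.49  1.63 -0.    1.01 -1.18]
(596, 121, 200) 0 [ 0.06  0.32  1.51 -0.    1.3   1.63]
(596, 121, 200) 1.5707963267948966 [ 0.06  0.32  1.51 -0.    1.3   0.06]
(596, 121, 200) -1.5707963267948966 None
(596, 121, 200) 3.141592653589793 [ 0.06  0.32  1.51 -0.    1.3  -1.51]
```

```bash
cat >> h.py <<'E'
def Rz(deg):
    a=np.radians(deg); return np.array([[np.cos(a),np.sin(a),0],[np.sin(a),-np.cos(a),0],[0,0,-1]])
def rep():
    s=sensors.read_state(); print('t %.2f'%s['t'],np.round(s['eef_pos'],1),'F',np.round(s['force'],1),'w %.1f'%s['grip_width'])
    return s
E
python3 - <<'E'
from h import *
R=Rz(84.7)
ctrl.move_ptp([580,-268.5,190],R)
st=rep(); a,d=optics.grab_frame('wrist'); save('w1.png',a)
C=cam('wrist',st); np.savez('f_w1',a=a,d=d,pos=st['eef_pos'],rot=st['eef_rot'])
E
```

```text
t 1.90 [ 579.6 -269.7  190.3] F [0.3 0.1 0.1] w 85.5
```

View pics/w1.png

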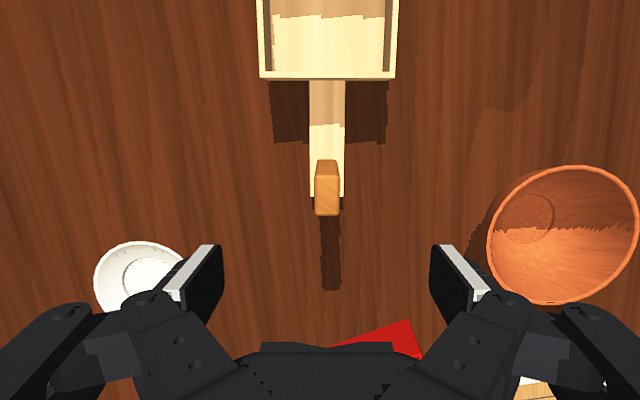

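The handle's top face is at about (327,196), square in the image, with the tray arm running straight up. The bowl's rim starts at x≈490 on the right. I'll compute both clearances and then grasp.

```bash
python3 - <<'E'
from h import *
f=np.load('f_w1.npz'); C=cam('wrist',dict(eef_pos=f['pos'],eef_rot=f['rot']))
print('handle',atz(C,327,195.5,82), 'bowl',atz(C,488,240,55), 'plate',atz(C,185,265,15))
print('pan near corners',atz(C,260,79,40),atz(C,396,79,40))
E
```

```text
handle [ 580.85627711 -266.51910473   82.        ] bowl [ 703.20002516 -322.31831418   55.        ] plate [ 440.75401361 -339.27447994   15.        ]
pan near corners [ 538.95350347 -184.25581905   40.        ] [ 639.15614016 -193.89489194   40.        ]
```

```bash
python3 - <<'E'
from h import *
R=Rz(84.5)
ctrl.move_l([581,-267.5,120],R,vel=200)
ctrl.gripper_to(45)
ctrl.move_l([581,-267.5,66],vel=100,threshold=8); rep()
ctrl.gripper_to(0,force=30); s=rep()
# grasp -> handle at TCP; pan centre 130 ahead
by=np.radians(87.7); pan=np.array([596,121.5]); h=pan-130*np.array([np.cos(by),np.sin(by)])
p=np.array(s['eef_pos']); print('target',h)
# keep offset of tcp vs handle along tray y ~ -1 => est
ctrl.move_l([h[0],h[1],p[2]],Rz(87.7),vel=90,threshold=25); rep()
st=sensors.read_state(); a,d=optics.grab_frame('wrist'); save('w2.png',a); np.savez('f_w2',a=a,d=d,pos=st['eef_pos'],rot=st['eef_rot'])
a,d=optics.grab_frame('top'); save('t2.png',a,(240,100,440,280),4);np.savez('f_t2',a=a,d=d)
a,d=optics.grab_frame('scene'); save('s2.png',a,(215,115,415,305),3);np.savez('f_s2',a=a,d=d)
E
```

```text
t 3.62 [ 581.2 -267.6   66. ] F [ 0.1 -0.2  0. ] w 44.9
t 3.97 [ 581.6 -268.    67.2] F [-0.1 -1.1  3.1] w 17.9
target [590.78286697  -8.39527136]
t 7.00 [590.7  -8.5  67.2] F [ 0.2 -3.   4.6] w 17.5
```

View pics/w2.png

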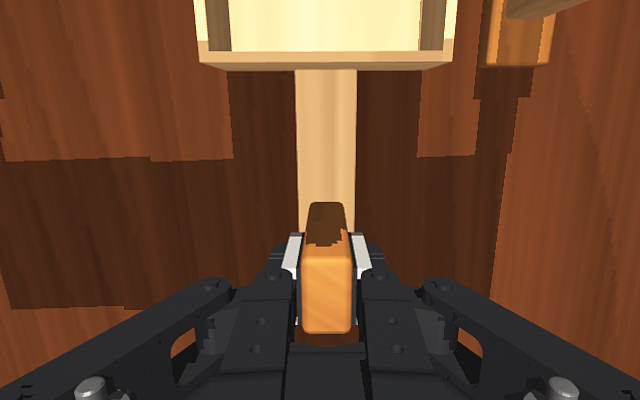

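View pics/t2.png

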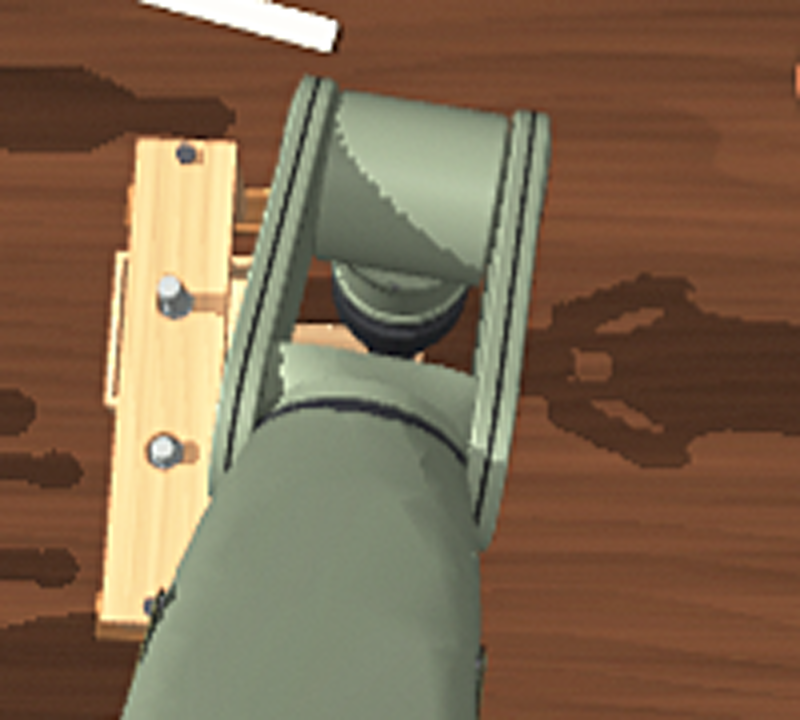

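View pics/s2.png

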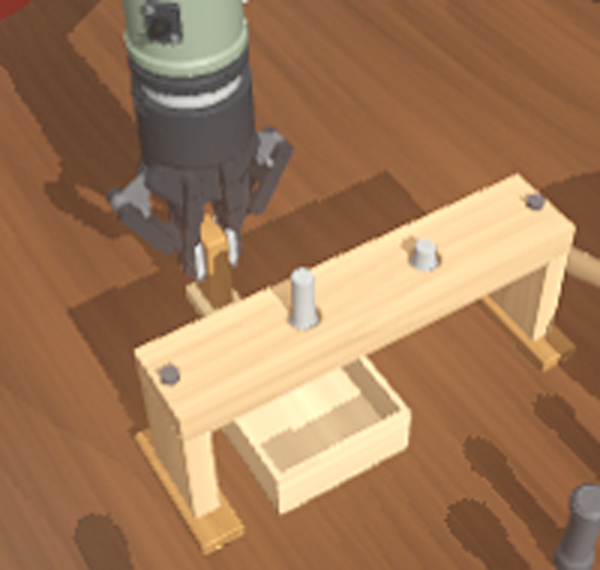

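The tray slid under the bar between the legs. I'll check the pan's rim corners: wrist (198,52) and (455,60); scene crop (408,418) and (278,482); top crop (118,252) and (105,404).

```bash
python3 - <<'E'
from h import *
f=np.load('f_w2.npz'); C=cam('wrist',dict(eef_pos=f['pos'],eef_rot=f['rot']))
T=cam('top');S=cam('scene')
def p(C,x,y,x0,y0,s,z): return np.round(atz(C,x0+(x+.5)/s-.5,y0+(y+.5)/s-.5,z)[:2],1)
print('near W',atz(C,199,52,40),atz(C,455,60,40))
print('far S',p(S,409,413,215,115,3,40),p(S,278,482,215,115,3,40))
print('far T',p(T,118,252,240,100,4,40),p(T,105,404,240,100,4,40))
E
```

```text
near W [545.02842286  77.38537579  40.        ] [645.19765445  70.23361074  40.        ]
far S [549.4 174.5] [648.  170.8]
far T [647.6 167.4] [547.7 171.6]
```

The pan centre comes out at about (596.4,122), under the long pin at (595.8,121.5). I'll release and go to the punch.

```bash
python3 - <<'E'
from h import *
s=rep()
ctrl.gripper_to(45); 
p=np.array(s['eef_pos']); ctrl.move_l([p[0],p[1],270],vel=200)
ctrl.move_ptp([517,302,230],Rz(-130))
st=rep(); a,d=optics.grab_frame('wrist'); save('w3.png',a); np.savez('f_w3',a=a,d=d,pos=st['eef_pos'],rot=st['eef_rot'])
a,d=optics.grab_frame('top'); save('t3.png',a,(165,120,465,260),2.6)
E
```

```text
t 7.15 [590.8  -8.4  67.2] F [-0.7 -3.4  5.6] w 17.5
t 10.38 [517.2 301.6 229.6] F [ 0.  -0.   0.2] w 44.9
```

View pics/w3.png

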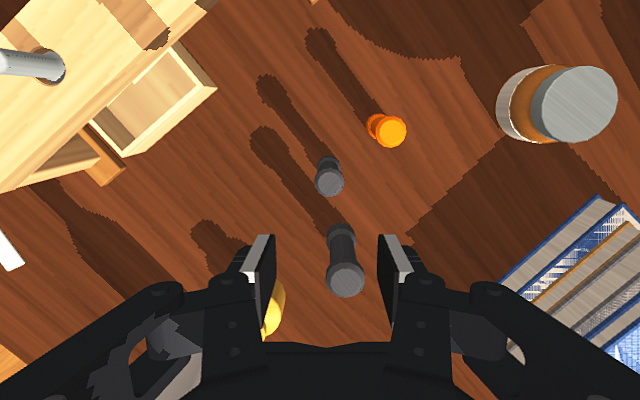

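View pics/t3.png

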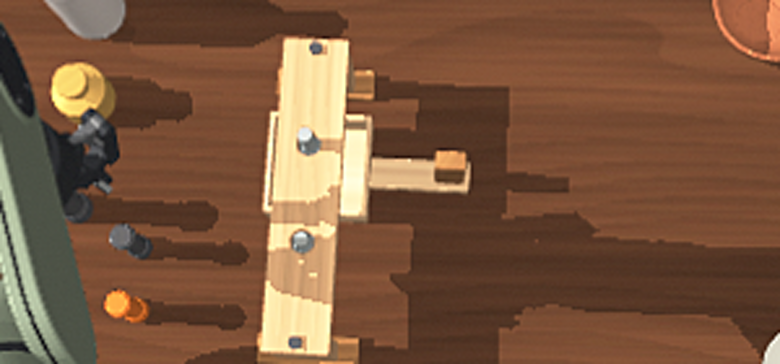

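In the wrist view the small dark head is at (330,184), the big one at (345,278) and the orange at (390,131). The tray is in place with the pin above it. I'll compute the punch position.

```bash
python3 - <<'E'
from h import *
f=np.load('f_w3.npz'); C=cam('wrist',dict(eef_pos=f['pos'],eef_rot=f['rot'])); d=f['d']
print('small',atz(C,330,184,76)[:2],atd(C,330,184,d[184,330]))
print('big',atd(C,345,278,d[278,345]),'or',atd(C,390,131,d[131,390]))
print('pin?',d[62,45],atz(C,55,66,119), 'yellow',atd(C,272,315,d[315,272]))
save('w3c.png',f['a'],(280,100,420,310),4) 
E
```

```text
small [514.86022979 302.87415947] [514.95837599 303.0038183   75.3204694 ]
big [552.3966773  365.98406146  97.93536491] or [451.71026532 300.80554601  74.39096686]
pin? 205.13287 [590.86506202 126.64507101 119.        ] yellow [653.66395498 376.84628748  40.24857189]
```

View pics/w3c.png

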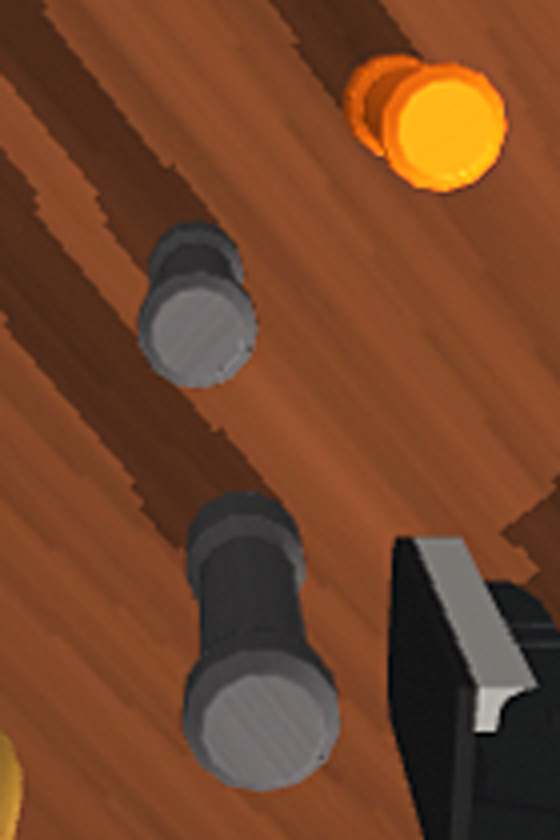

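```bash
python3 - <<'E'
from h import *
R=Rz(-130)
ctrl.move_l([515.2,302.7,130],R,vel=150)
print(ctrl.move_l([515.2,302.7,48],vel=80,threshold=6)); rep()
ctrl.gripper_to(0,force=60); s=rep()
p=s['eef_pos']
ctrl.move_l([p[0],p[1],240],vel=150); s=rep()
a,d=optics.grab_frame('wrist'); save('w4.png',a)
a,d=optics.grab_frame('scene'); save('s4.png',a,(330,150,480,350),4)
E
```

```text
False
t 12.47 [515.8 303.   48.7] F [0.7 0.5 0.4] w 45.0
t 12.83 [515.7 303.   48.8] F [-0.5  0.1  2.8] w 19.3
t 14.27 [514.9 302.7 238.5] F [ 0.1  0.1 -2.7] w 19.1
```

View pics/w4.png

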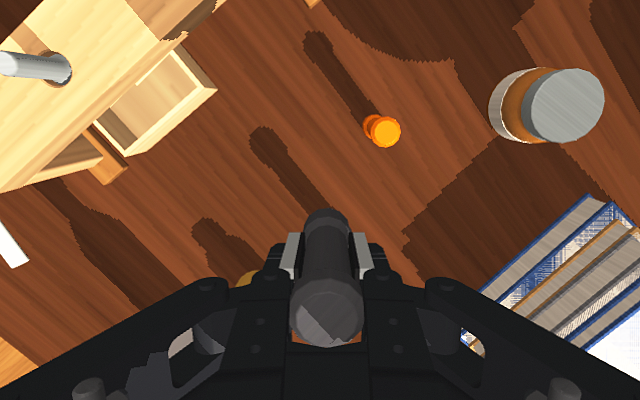

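View pics/s4.png

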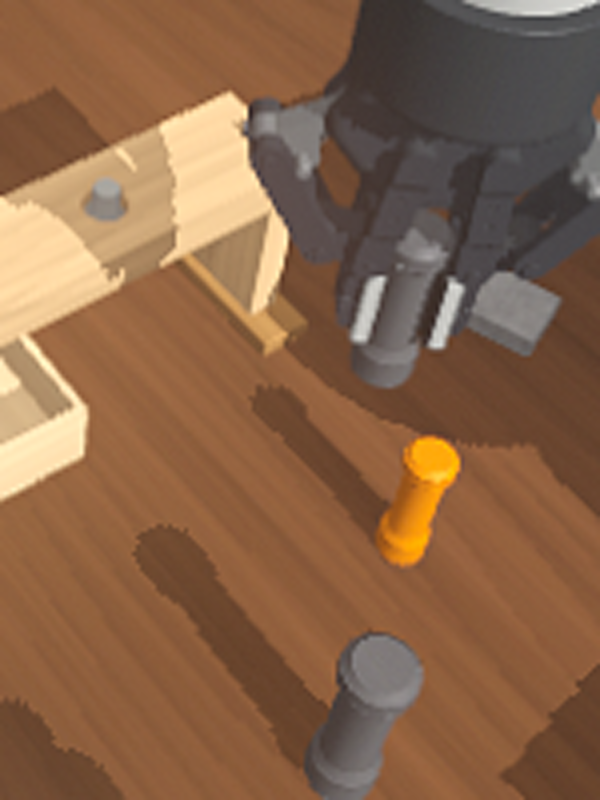

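The small dark punch is held upright and the big and orange ones are untouched. I'll move over the long pin and check before pressing.

```bash
python3 - <<'E'
from h import *
R=Rz(-130)
ctrl.move_l([595.8,121.8,240],R,vel=180)
ctrl.move_l([595.8,121.8,213],vel=80,threshold=5); s=rep()
a,d=optics.grab_frame('scene'); save('s5.png',a,(270,130,370,240),6)
a,d=optics.grab_frame('top'); save('t5.png',a,(240,120,340,240),5)
st=sensors.read_state();a,d=optics.grab_frame('wrist'); save('w5.png',a)
E
```

```text
t 16.10 [595.1 122.  211.8] F [ 0.   0.1 -1.6] w 19.1
```

View pics/s5.png

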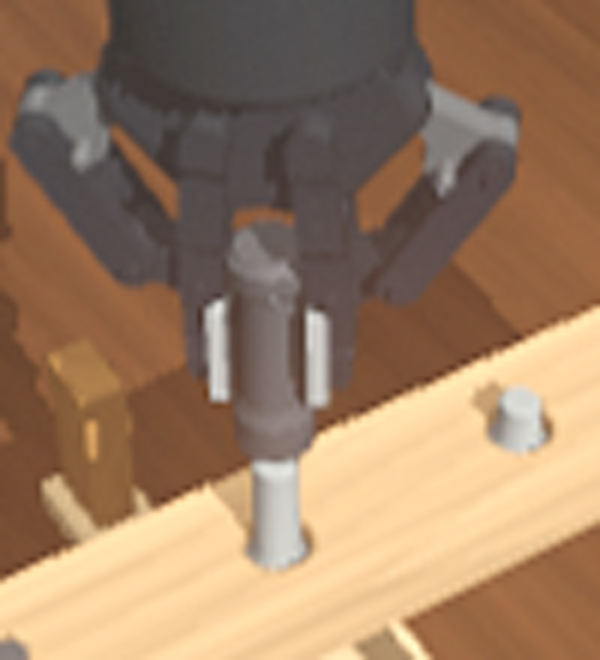

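View pics/w5.png

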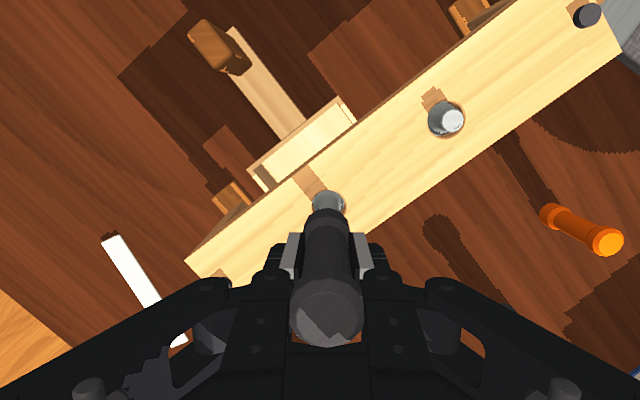

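The punch axis lines up with the pin in both views: nose and pin both at x≈276 in the scene crop. Pressing.

```bash
python3 - <<'E'
from h import *
print(ctrl.move_l([595.8,121.8,203],vel=40,threshold=4)); rep()
for z in (197,190,184,178):
    print(ctrl.move_l([595.8,121.8,z],vel=40,threshold=30)); rep()
a,d=optics.grab_frame('scene'); save('s6.png',a,(240,130,370,290),4)
ctrl.hold(0.2)
ctrl.move_l([595.8,121.8,240],vel=150); rep()
a,d=optics.grab_frame('scene'); save('s7.png',a,(240,130,370,290),5)
E
```

```text
False
t 16.65 [595.6 121.8 202.6] F [-1.2 -0.7 -2.6] w 19.1
False
t 16.95 [595.7 121.8 196.8] F [ 0.  -0.3 -0.6] w 18.3
False
t 17.27 [595.6 121.7 189.9] F [ 0.2  0.4 -1.3] w 17.9
False
t 17.57 [594.9 121.7 182.6] F [ 0.2 -0.2 -1.8] w 17.8
False
t 17.88 [595.3 121.8 177.3] F [-0.4  0.1 -1.1] w 17.9
t 18.69 [595.5 121.8 239.8] F [-0.1  0.1 -2.9] w 17.7
```

View pics/s7.png

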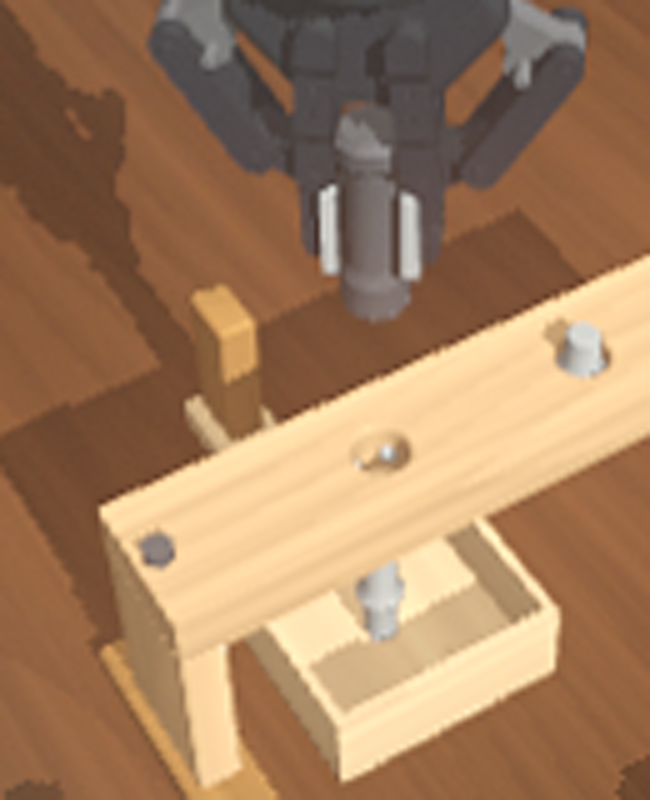

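```bash
python3 - <<'E'
from h import *
ctrl.hold(0.3)
a,d=optics.grab_frame('scene'); save('s8.png',a,(260,200,360,290),8)
a,d=optics.grab_frame('top'); save('t8.png',a,(240,120,370,240),5)
st=rep();a,d=optics.grab_frame('wrist'); save('w8.png',a)
E
```

```text
t 19.14 [595.6 121.8 239.5] F [-0.4 -0.4 -2.6] w 18.0
```

View pics/s8.png

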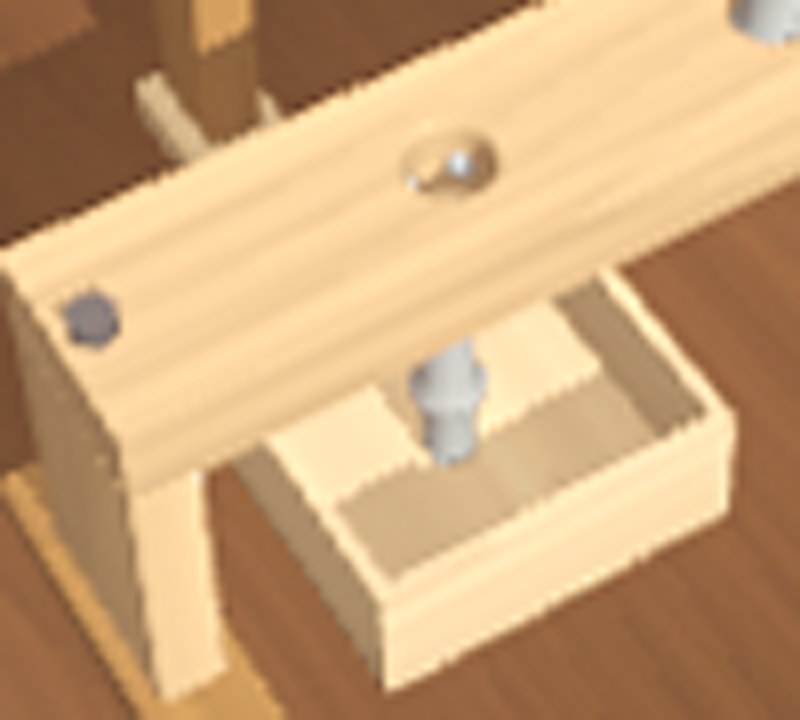

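View pics/w8.png

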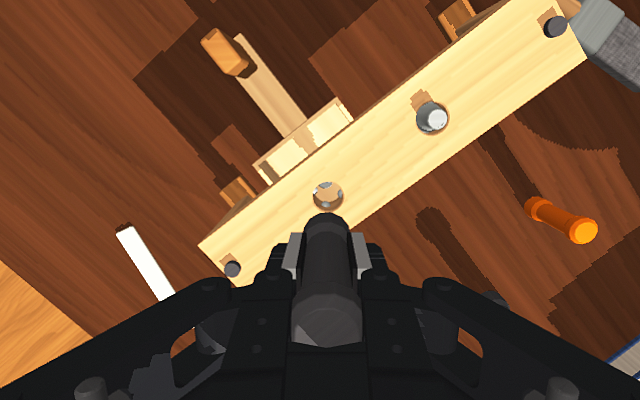

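```bash
python3 - <<'E'
from h import *
S=cam('scene')
for z in (5,30,50): print(z,atz(S,260+452.5/8-.5,200+458/8-.5,z))
E
```

```text
5 [598.5654902  124.16764623   5.        ]
30 [607.8391663  138.99523853  30.        ]
50 [615.25810718 150.85731237  50.        ]
```

View pics/t8.png

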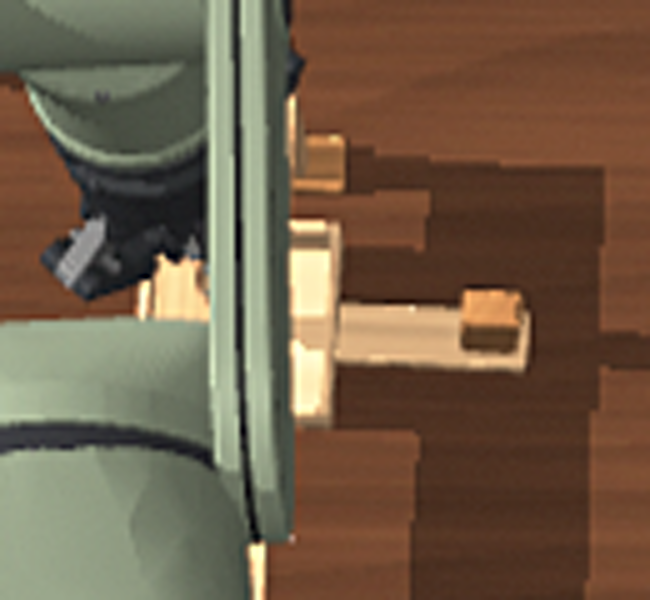

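The pin stands in the pan: its foot at floor height is at about (598,124), inside the tray, and its top is clear of the bar. The short pin is still in place. Next I'll stand the punch down at its old spot.

```bash
python3 - <<'E'
from h import *
R=Rz(-130)
ctrl.move_l([515.5,303,240],R,vel=180)
ctrl.move_l([515.5,303,75],vel=120)
ctrl.hold(0.2); rep()
a,d=optics.grab_frame('scene'); save('s9.png',a,(370,210,460,350),5)
a,d=optics.grab_frame('wrist'); save('w9.png',a)
E
```

```text
t 22.17 [515.9 303.2  75.7] F [ 0.6 -0.2 -0.4] w 18.1
```

View pics/s9.png

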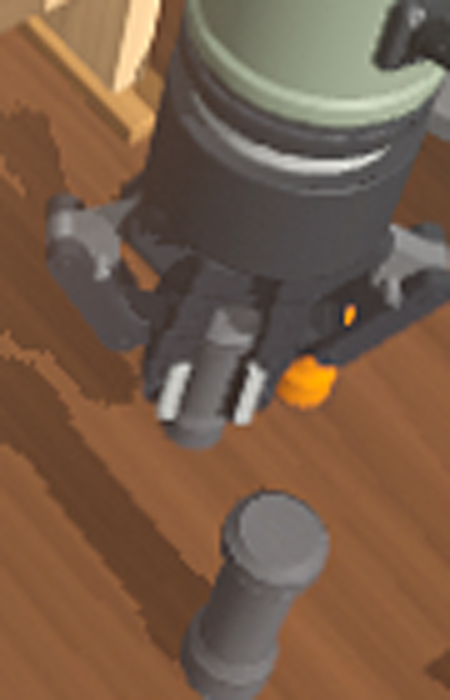

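View pics/w9.png

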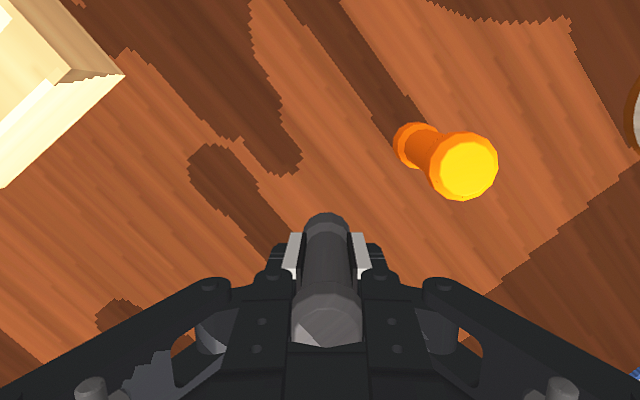

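The punch sits in the jaws as it did when picked: nose (326,215), head (327,315). The orange one is clear. Setting it down.

```bash
python3 - <<'E'
from h import *
ctrl.move_l([515.5,303,56],vel=60); rep()
print(ctrl.move_l([515.5,303,44],vel=15,threshold=3)); ctrl.hold(.1); s=rep()
p=s['eef_pos']
ctrl.gripper_to(30); ctrl.hold(.2); ctrl.gripper_to(45); rep()
ctrl.move_l([p[0],p[1],230],vel=120); 
ctrl.hold(.3); st=rep()
a,d=optics.grab_frame('wrist'); save('w10.png',a); 
a,d=optics.grab_frame('scene'); save('s10.png',a,(240,130,460,350),3.5)
E
```

```text
t 22.73 [514.8 302.7  55. ] F [ 0.1 -0.5 -2.3] w 18.1
False
t 23.78 [515.6 303.   44.1] F [ 0.4 -0.9 -2. ] w 17.9
t 24.56 [515.5 303.   44. ] F [0.  0.3 0.6] w 45.5
t 26.56 [515.5 303.  229.7] F [0.  0.2 0.4] w 45.2
```

View pics/s10.png

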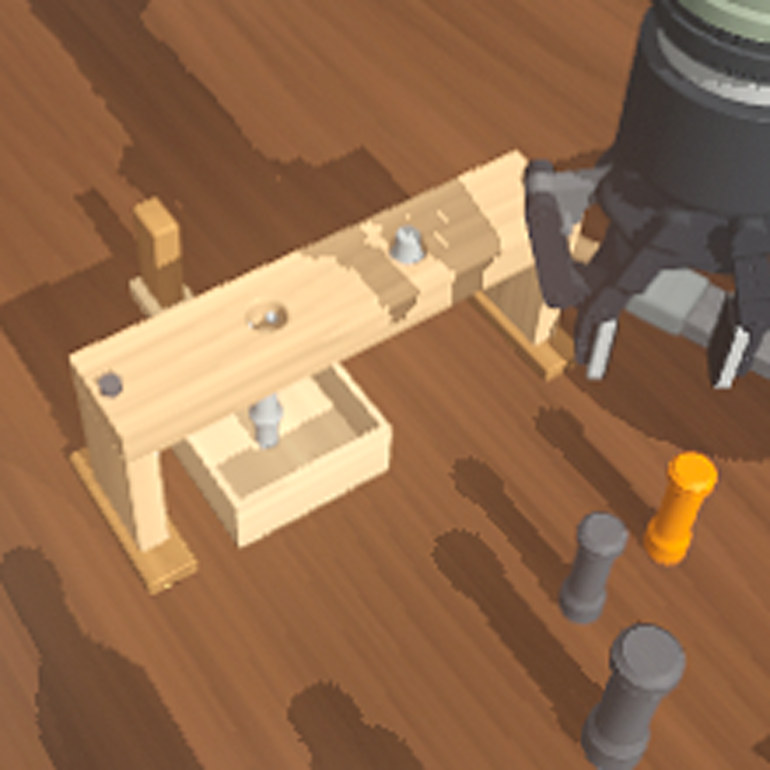

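View pics/w10.png

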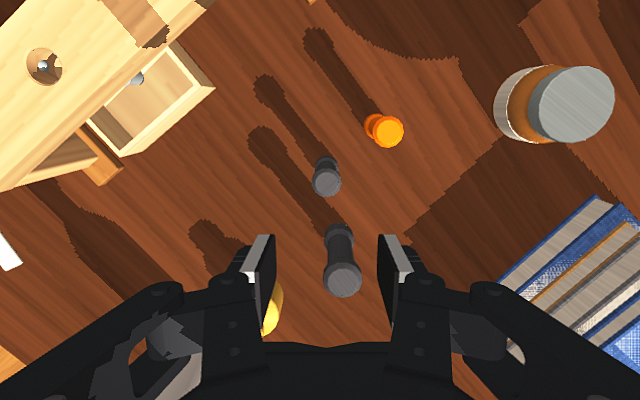

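The punch stands upright at scene crop (593,565) beside the other two. The long pin is in the tray at (266,420), its hole is empty at (267,317), and the short pin is still in at (407,243).

```bash
python3 -c "
from h import *
ctrl.finish_job(); rep()"
```

```text
the job is handed in; nothing more can be done
the job is handed in; nothing more can be done
```

The long pin is out and standing in the catch tray, and the punch is upright on the table again. I handed the job in at about 26.6 s of the 64 s allowed.

- **Tray:** I slid it under the bar by its handle. The pan centre measured about (596.4, 122), against the long pin at about (595.8, 121.5).
- **Pin:** I pushed it through with the small dark punch, about 26 mm below first contact, and it fell free. The last images show its hole empty, the pin in the pan and the short pin still in the bar.
- **Punch:** I set it down at its original spot, next to the large dark and orange ones, neither of which moved.

**Checks that disagreed:**
- **Camera agreement:** the top and scene cameras differed by 1 to 4 mm. I settled the punch and handle positions with wrist views, and the grasps fitted.
- **Set-down:** the contact check for setting the punch down never triggered, even about 5 mm below the height where I had gripped it. It had probably slipped a few millimetres up in the jaws during the push. When released it stood upright, and the last images confirm this.
- **Push force:** the readings during the push stayed under 3 N because I only took them after each step, so I did not measure the peak force.

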